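# Light-gap check of a seat-frame corner

### The job

Check the glued seat-frame corner against the light: pull the red knob of the switch box out until it clicks and stays out by itself, then take the steel square by its wooden grip and press it gently into the inside corner so that it sits flush on both rails at once, holding it there for a moment. Lay the square back down flat on the middle of the blue mat without dropping it, then push the red knob fully home to switch the light off. Do not force the joint, and leave the multimeter, the tape roll and the screwdriver where they are.

Things in the scene. Friction and masses are not known exactly. Their poses are not given: they have to be found in the camera images.
- pod: Grey switch box, about 105 x 110 mm, 102 mm high, fixed. Origin: centre of its foot on the bench, z up; its front (-x) looks roughly to the robot. Its upper face (110 x 110 mm) slopes from 39 mm high in front up to the back; its normal leans 0.61 rad (35 deg) from vertical towards the box's -x. The knob stands in mid-face, 70 mm above the origin.
- lamp_knob (a joint): Travel of the red push-pull knob along its axis: 0 m fully home (light off), 0.014 m fully out (light on), with a stop at each end. Bistable: a sprung detent takes about 7 N to break away and resists up to half travel (0.007 m), then snaps it over to the other end, where it stays; let go before half travel, it springs back.
- knob_grip (a point): Point on the knob's axis in its round red grip, moving with it. z axis: the knob's axis, out of the sloping face (pull direction); y axis: level, across the box. The grip is 30 mm in diameter, from 14 mm below this point to 8 mm above it (flat top, 24 mm in diameter). This point is 22 mm off the sloping face when the knob is home, 36 mm when out.
- panel: Low light panel, 220 x 240 mm, 12 mm high, white top with an aluminium edge, fixed to the bench; origin at the centre of its underside. The frame corner lies fixed on its top.
- frame: Corner of a wooden seat frame, fixed on the light panel (immovable): two rails of 30 x 30 mm section meeting at a right angle, with a steel plate over the joint. Origin: the inside corner, at the rails' underside on the panel's top (12 mm above the bench). Seen in this frame the inside of the corner is the quadrant x < 0, y < 0. The corner points away from the robot.
- rail_a: Light wood rail along the frame's x axis: its inner face is the plane y = 0, from x = -120 mm to 0, 30 mm high. Same origin and axes as the frame.
- rail_b: Darker wood rail along the frame's y axis: its inner face is the plane x = 0, from y = -120 mm to 0, 30 mm high. Same origin and axes as the frame.
- mat: Blue felt mat, 180 x 180 mm, 4 mm thick, fixed flat on the bench; origin at the centre of its underside.
- square: Loose flat steel L-square, 0.2 kg: arms 100 mm long, 22 wide, 8 thick along its -x and -y. Origin: its outer corner (tip notched 4 mm), at the underside. Outer edges to press: y = 0 (on rail_a), x = 0 (on rail_b); pressed home, its pose equals the frame's. Starts flat on the mat. 3 to 12 N on each rail checks it well; over 40 N on one would spring the joint.
- square_grip (a point): Point in the upright dark wooden grip of the square: at (-34, -34, 40) mm in the square's frame, same axes as the square. The grip is a bar 40 mm long along the diagonal (direction (1, 1, 0) in the square's frame, towards the outer corner), 14 mm thick across it; its top is 12 mm above this point, and the steel arms' tops 32 mm below it.
- multimeter: Yellow multimeter lying flat, 85 x 170 x 34 mm; bystander, leave it alone. Origin: centre of underside.
- tape_roll: Red tape roll, 90 mm in diameter, 40 mm high, lying flat; bystander, leave it alone. Origin: centre of underside.
- screwdriver: Screwdriver lying on the bench beyond the panel; bystander, leave it alone. Origin: near its middle.
Not all that is in view belongs to the job. Of the things shaped like the square, the steel one is meant. Of the things that look like the pod, take the one that is farthest to the robot's right at the start.

How it is judged:
On the way, in this order (a step that is already met when the one before it is completed fails the run):
1. the knob is pulled out and stays out by itself, nobody touching it (value of joint lamp_knob above 0.011 m and contact force between the fingers and pod below 0.2 N), for 0.2 s.
2. with the light on, the square is pressed flush on both rails at once (value of joint lamp_knob above 0.011 m and contact force between square and rail_a above 1.5 N and contact force between square and rail_b above 1.5 N and angle between the x axis of square and the x axis of frame, either way round below 0.03 rad and angle between square's own z axis and vertical below 0.07 rad and distance between square and frame below 0.008 m), for 0.4 s.
3. the square lies flat on the mat again, let go, with the light still on (value of joint lamp_knob above 0.011 m and horizontal distance between square_grip and mat below 0.06 m and z of square in the frame of mat below 0.008 m and angle between square's own z axis and vertical below 0.06 rad and contact force between the fingers and square below 0.2 N and linear speed of square below 0.02 m/s), for 0.2 s.
At the end, for the whole second after the job is handed in: The knob is fully home (within 2 mm) and the square lies flat and at rest on the mat, its grip within 60 mm of the mat's centre (value of joint lamp_knob below 0.002 m and horizontal distance between square_grip and mat below 0.06 m and z of square in the frame of mat below 0.008 m and angle between square's own z axis and vertical below 0.06 rad and linear speed of square below 0.02 m/s); the robot touches nothing.
It fails at once if the square was pressed on a rail with more than 40 N (contact force between square and rail_a above 40 N or contact force between square and rail_b above 40 N).
It fails at once if the square was dropped (moving at over 0.5 m/s with no finger on it: a fall of more than about 13 mm) (contact force between the fingers and square below 0.1 N and linear speed of square above 0.5 m/s).
It fails at once if a bystander was moved by more than 20 mm (distance of any of multimeter, tape_roll, screwdriver from where it was at the start of the episode above 0.02 m).
It also fails if it takes over 72 s, if anything falls off the work surface, if the arm or the gripper's body presses on something with over 40 N, if the wrist force passes 120 N, or if a joint passes its speed limit or range.

### The arm

A 6-joint arm with a two-finger parallel gripper is mounted at the origin on the work surface. World frame = base frame: x ahead of the robot, y to its left, z up, the work surface at z = 0. Lengths are in m, angles in rad, forces in N, time in s.
With the tool pointing down it reaches from about 0.3 to 0.875 m from the base axis. Payload 6.4 kg.
Tool frame: the origin (TCP) lies midway between the tips of the shut fingers; the grasp point (between the pads) lies 19 mm behind it; z points along the fingers, y is the line along which they close (so a half turn about z gives the same grasp; the last joint's range is limited). The gripper opens to 85 mm and grips with 20 to 120 N. Pads are 22 mm wide; open, the fingers measure 114 mm over their backs; the gripper's body (76 mm by 85 mm) begins 54 mm behind the grasp point. The pads swing forward as they close: fully open they stand 13 mm farther back than shut.
Start: joints at [1.063, 0.181, 1.607, -0, 1.354, -0.206], TCP at [0.171, 0.549, 0.231] pointing down, gripper open.
Joint ranges: [-2.99, 2.99], [-0.89, 2.07], [0.3, 2.58], [-1.14, 4.28], [0, 2.63], [-3.12, 3.12]. Speed limits (rad/s): [2.57, 2.57, 3.01, 3.14, 3.14, 3.14].

### API

Orientations are given as a unit quaternion [w, x, y, z].
In Python, from bench import ctrl gives the robot as it stands. The module is installed in compiled form; this text tells all that it offers.
- The arm moves only by the tool move_arm, never from a script. Its argument "plan" is one flat list of numbers, 6 for each row, row after row: the shift along the world's x, y, z in units of 50 mm (1.0 is 50 mm), then the turn, a rotation vector about the world's x, y, z in rad. A call has 1 to 10 rows; each row is the pose to reach, as a shift and turn from the pose commanded when the call began; what a row does not reach only later rows make up. A row lasts 1/8 s, in which the tool goes at most 62.5 mm and 10.7 degrees, less where a joint would pass 70% of its speed; a pose out of reach is approached as far as the arm can. A call with a gripper value outside its range is refused whole. "grip" is the finger opening in mm, from 0 to 85.4, set as the call begins (left out, the last holds). The fingers move at their own pace and stop on an object; the grip force is fixed at half the most. Time passes only in rows, so rows that repeat a pose let the fingers close. It gives the time, the measured TCP pose, the force, the opening and the grip force at its end, in the units of the state.
- ctrl.get_obs(): the state, without advancing time (a new reading comes with each control period).
- ctrl.camera(name): name is "side" or "top" or "wrist"; returns a dict with "pixels" (384x512x3 uint8, red, green, blue), "fx", "fy", "cx", "cy" (pixels), "origin" and "attitude" of the camera in the world. Camera axes: x right, y down, z forward; pixel columns grow to the right and rows downward; lengths in m; the calibration is good to about 2 mm. The wrist camera is an equidistant fisheye: a pixel r from the principal point sees the ray r / f radians off the axis. A picture is of the moment at which its call begins. There is no depth.
- ctrl.hand_in(): hands the job in; it is judged then, once.
The state is a dict: "time_s": time; "q": joint angles; "dq": joint speeds; "joint_efforts": joint torques, N m; "eef_pos": TCP position; "eef_rot": TCP orientation; "wrist_force": force on the tool from outside, world axes, zero at the start; "torque": the same for the moment, N m; "opening": opening from 0.0 (shut) to 1.0 (fully open); "grasp_force": force on a finger pad.
Only numpy, scipy, OpenCV 4.12 (cv2) and the standard library are available. Lean on these libraries where they do the work, as an engineer would, in place of code of your own. Each camera call takes 0.05 s, during which the arm holds its last target. There are 200 camera calls.

## Working session

There is one attempt and no reset: what is moved stays moved. The work goes in short steps, Python scripts to look and compute and a tool call to move; the robot and the scene stay as the last step left them, time stands still between calls to the robot, and variables do not carry over. Pictures are saved under pics/ and viewed, at most 10 in all, crops included, and the job is handed in when it is done.

Besides the shell and the picture viewer there is one more tool, called after "Request:" as name(argument=value, ...), one argument or row to a line, values as JSON. move_arm: Moves the arm, as the interface text tells. Its arguments: {"type":"object","properties":{"plan":{"type":"array"},"grip":{"type":"number"}},"required":["plan"]}

```bash
mkdir -p pics
cat > h.py <<'E'
import numpy as np, cv2, json
from scipy.spatial.transform import Rotation as R
from bench import ctrl
def rot(a):
    a=np.array(a,float)
    return a if a.shape==(3,3) else R.from_quat(a[[1,2,3,0]]).as_matrix()
def snap(name,fn):
    c=ctrl.camera(name); cv2.imwrite(f'pics/{fn}.png',c['pixels'][:,:,::-1])
    d={k:(np.array(v).tolist()) for k,v in c.items() if k!='pixels'}
    json.dump(d,open(f'pics/{fn}.json','w')); return c
def load(fn): return json.load(open(f'pics/{fn}.json'))
def ray(c,u,v,fish=False):
    x,y=(u-c['cx'])/c['fx'],(v-c['cy'])/c['fy']
    if fish:
        t=np.hypot(x,y); d=np.array([np.sin(t)*x/t,np.sin(t)*y/t,np.cos(t)]) if t>0 else np.array([0,0,1.])
    else: d=np.array([x,y,1.])
    return rot(c['attitude'])@d
def hit(c,u,v,z,fish=False):
    d=ray(c,u,v,fish); o=np.array(c['origin']); return o+d*(z-o[2])/d[2]
def proj(c,p,fish=False):
    q=rot(c['attitude']).T@(np.array(p)-np.array(c['origin']))
    if fish:
        r=np.hypot(q[0],q[1]); t=np.arctan2(r,q[2]); return np.array([c['cx']+c['fx']*t*q[0]/r,c['cy']+c['fy']*t*q[1]/r])
    return np.array([c['cx']+c['fx']*q[0]/q[2],c['cy']+c['fy']*q[1]/q[2]])
def up(fn,out,x0,y0,x1,y1,s):
    i=cv2.imread(f'pics/{fn}.png')[y0:y1,x0:x1]; cv2.imwrite(f'pics/{out}.png',cv2.resize(i,None,fx=s,fy=s,interpolation=cv2.INTER_CUBIC))
E
python3 - <<'E'
from h import *
for n in('top','side'):
    c=snap(n,n+'0'); print(n,{k:np.round(v,3).tolist() for k,v in c.items() if k!='pixels'})
a=cv2.imread('pics/top0.png');b=cv2.imread('pics/side0.png')
cv2.imwrite('pics/top0b.png',cv2.resize(a,(800,600),interpolation=cv2.INTER_CUBIC))
cv2.imwrite('pics/side0b.png',cv2.resize(b,(800,600),interpolation=cv2.INTER_CUBIC))
o=ctrl.get_obs();print({k:np.round(v,3).tolist() for k,v in o.items()})
E
```

```text
top {'fx': 464.773, 'fy': 464.773, 'cx': 253.863, 'cy': 185.256, 'origin': [0.276, 0.014, 1.289], 'attitude': [-0.065, 0.705, -0.704, 0.064]}
side {'fx': 381.762, 'fy': 381.762, 'cx': 256.939, 'cy': 191.907, 'origin': [0.317, -0.774, 0.934], 'attitude': [-0.372, 0.923, -0.088, 0.045]}
{'time_s': 0.1, 'q': [1.063, 0.181, 1.608, -0.0, 1.354, -0.206], 'dq': [0.002, -0.002, -0.002, -0.002, -0.0, 0.0], 'joint_efforts': [0.001, -44.588, -35.224, -0.0, 0.004, -0.0], 'eef_pos': [0.171, 0.549, 0.23], 'eef_rot': [-0.0, 0.15, 0.989, -0.001], 'wrist_force': [-0.063, -0.642, 0.093], 'torque': [0.008, -0.005, -0.006], 'grasp_force': 0.0, 'opening': 0.999}
```

View pics/top0b.png

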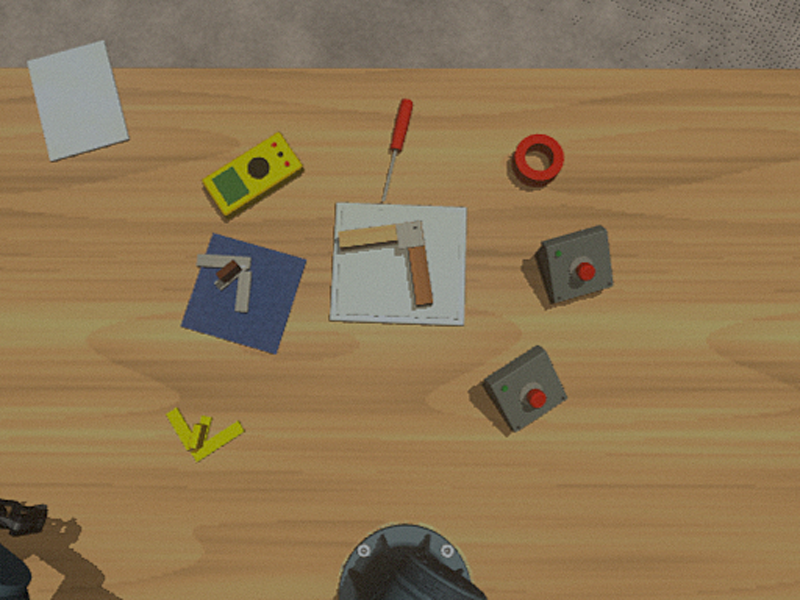

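View pics/side0b.png

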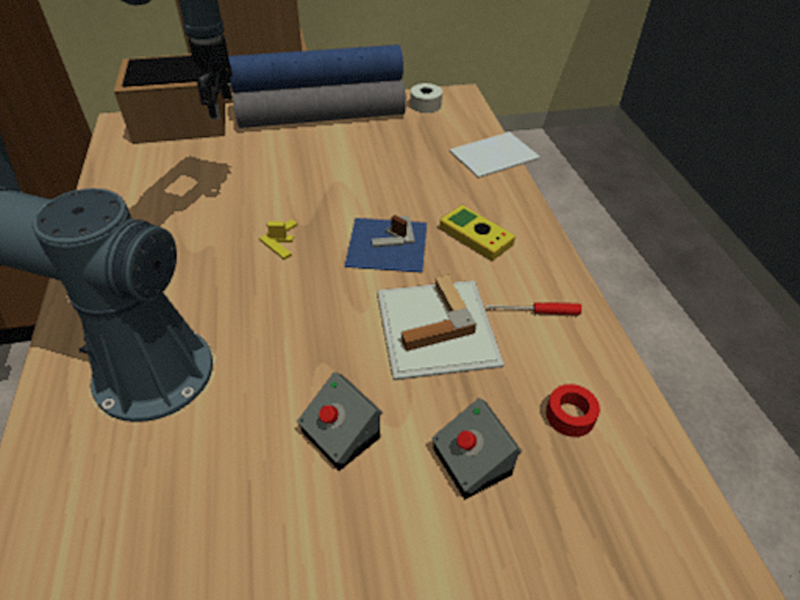

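The top view shows two grey boxes with red knobs at (577,265) and (525,390). The square-like things are the steel one on the mat at (225,280) with a dark grip, and the yellow one at (205,435). The frame corner is at about (405,245). I choose the box at (577,265), farthest right, and the steel square. Next is a close crop of that box.

Run:
```python
from h import *
up('top0','a',336,140,400,204,6);up('side0','b',270,250,336,322,6)
a=cv2.imread('pics/a.png');b=cv2.imread('pics/b.png')
o=np.zeros((432,790,3),np.uint8);o[:384,:384]=a;o[:432,390:786]=b;cv2.imwrite('pics/pod.png',o)
```

```text
(no output)
```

View pics/pod.png

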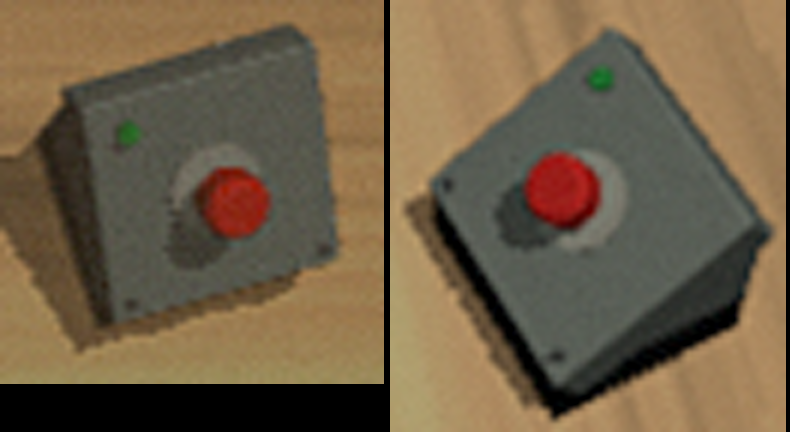

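```bash
cat > pod.py <<'E'
from h import *
from scipy.optimize import least_squares
def redc(fn,x0,y0,x1,y1):
    i=cv2.imread(f'pics/{fn}.png').astype(int)[y0:y1,x0:x1]
    m=((i[:,:,2]>90)&(i[:,:,2]>2.2*i[:,:,1])).astype(np.uint8)
    M=cv2.moments(m,True); return np.array([M['m10']/M['m00']+x0,M['m01']/M['m00']+y0]),M['m00']
def podaxes(yaw):
    c,s=np.cos(yaw),np.sin(yaw);X=np.array([c,s,0]);Y=np.array([-s,c,0]);Z=np.array([0,0,1.])
    n=np.cos(.61)*Z-np.sin(.61)*X; return np.cos(.61)*X+np.sin(.61)*Z,Y,n
def cyl(M,yaw,off=0):
    f,Y,n=podaxes(yaw);t=np.linspace(0,2*np.pi,60)
    return np.array([M+n*(h+off)+r*(np.cos(a)*f+np.sin(a)*Y) for h,r in((.008,.015),(.026,.015),(.030,.012)) for a in t])
def hullc(c,P):
    p=np.array([proj(c,x) for x in P],np.float32);h=cv2.convexHull(p);m=cv2.moments(h);return np.array([m['m10'],m['m01']])/m['m00'],m['m00']
E
python3 - <<'E'
from pod import *
T,S=load('top0'),load('side0')
rt,at=redc('top0',355,155,390,190);rs,as_=redc('side0',280,265,320,300);print(rt,at,rs,as_)
cr=lambda u,v,x,y:np.array([(u+.5)/6-.5+x,(v+.5)/6-.5+y])
# FL FR
top=[cr(105,322,336,140),cr(337,262,336,140)]
sd=[cr(43,187,270,250),cr(168,390,270,250)]
def res(p,full=False):
    M=np.array([p[0],p[1],.0703]);f,Y,n=podaxes(p[2]);r=[]
    K=[M-.055*f+.055*Y,M-.055*f-.055*Y]
    for c,o in((T,top),(S,sd)):
        for k,q in zip(K,o): r+=list(proj(c,k)-q)
    r+=list(3*(hullc(T,cyl(M,p[2]))[0]-rt))+list(3*(hullc(S,cyl(M,p[2]))[0]-rs))
    return np.array(r)
s=least_squares(res,[.56,-.2,.25]);print(s.x,np.round(s.fun,2))
M=np.array([*s.x[:2],.0703]);f,Y,n=podaxes(s.x[2]);print('areas',hullc(T,cyl(M,s.x[2]))[1],hullc(S,cyl(M,s.x[2]))[1]);print('grip',M+.022*n,'n',n)
for b in(M+.055*f+.055*Y,M+.055*f-.055*Y): print(proj(T,b),proj(S,b))
print('expect',cr(76,100,336,140),cr(302,44,336,140),cr(220,32,270,250),cr(370,230,270,250))
E
```

```text
[374.79569892 173.08602151] 93.0 [298.19090909 281.07272727] 110.0
[ 0.54325342 -0.29993211  0.22435113] [ 0.68 -0.29  0.89  0.93 -1.37 -1.83 -2.79 -0.16 -2.35 -1.02  0.8   2.79]
areas 130.07864884403534 142.06143925944343
grip [ 0.53096619 -0.30273597  0.08833226] n [-0.55851064 -0.127448    0.81964802]
[349.89120242 155.96370981] [307.46666148 254.12614645]
[390.24191233 146.9876878 ] [329.63953115 288.50848405]
expect [348.25 156.25] [385.91666667 146.91666667] [306.25       254.91666667] [331.25       287.91666667]
```

Run:
```python
from h import *
up('top0','fr',110,120,308,240,4)
```

```text
(no output)
```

View pics/fr.png

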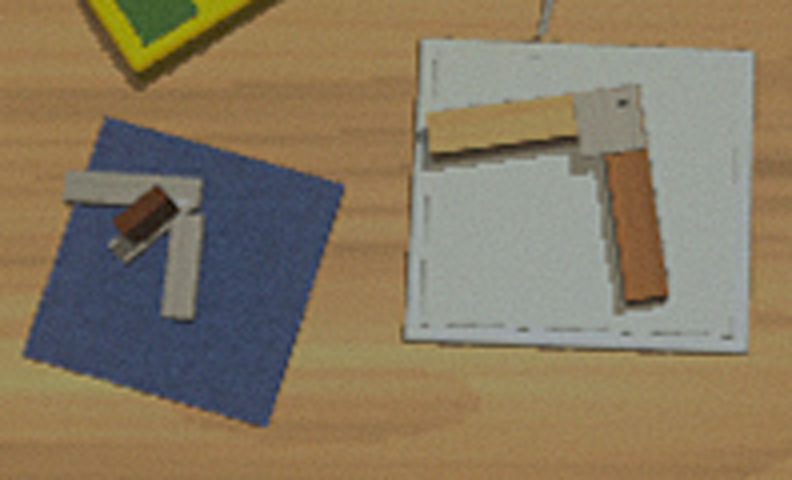

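```bash
cat >> pod.py <<'E'
def redc(fn,x0,y0,x1,y1):
    i=cv2.imread(f'pics/{fn}.png').astype(int)[y0:y1,x0:x1]
    m=((i[:,:,2]>50)&(i[:,:,2]>1.7*i[:,:,1])&(i[:,:,2]>1.7*i[:,:,0])).astype(np.uint8)
    M=cv2.moments(m,True); return np.array([M['m10']/M['m00']+x0,M['m01']/M['m00']+y0]),M['m00']
E
python3 - <<'E'
from pod import *
T,S=load('top0'),load('side0')
rt,at=redc('top0',355,155,390,190);rs,as_=redc('side0',280,265,320,300);print(rt,at,rs,as_)
def res(p):
    M=np.array([p[0],p[1],.0703+p[2]])
    return np.r_[hullc(T,cyl(M,.235))[0]-rt,hullc(S,cyl(M,.235))[0]-rs]
s=least_squares(res,[.54,-.3,0]);print(s.x,np.round(s.fun,2))
h=lambda u,v,z:hit(T,(u+.5)/4-.5+110,(v+.5)/4-.5+120,z)[:2]
def L(n,z,*p):
    q=[h(*a,z) for a in p];print(n,np.round(q,4).tolist());return q
def ang(a,b):d=b-a;return np.arctan2(d[1],d[0])
a=L('sq',.012,(68,170),(203,178),(194,321));print('sq lens',np.linalg.norm(a[1]-a[0]),np.linalg.norm(a[2]-a[1]),'yaw x',ang(a[0],a[1]),ang(a[2],a[1])-np.pi/2)
g=L('grip',.056,(117,213),(155,187),(179,211),(140,240));print('gripc',np.mean(g,0))
b=L('frame out',.042,(427,112),(640,85),(667,298));print(np.linalg.norm(b[1]-b[0]),np.linalg.norm(b[2]-b[1]),'yaw x',ang(b[0],b[1]),ang(b[2],b[1])-np.pi/2)
m=L('mat',.004,(107,118),(344,185),(268,426),(24,355));print('matc',np.mean(m,0))
E
```

```text
[374.56880734 173.27522936] 109.0 [298.28225806 281.33870968] 124.0
[ 0.54151169 -0.30029107  0.00449329] [ 0.08 -0.25 -0.26 -0.  ]
sq [[0.5791, 0.3751], [0.5734, 0.2796], [0.4715, 0.282]]
sq lens 0.09562627870031239 0.10192247617155167 yaw x -1.6302674606410175 -1.593947489963902
grip [[0.5387, 0.3279], [0.5568, 0.3029], [0.5401, 0.2859], [0.5201, 0.3114]]
gripc [0.53893086 0.30701094]
frame out [[0.6134, 0.12], [0.633, -0.0276], [0.4831, -0.0452]]
0.14888352122834844 0.1509134547314486 yaw x -1.4393484693339917 -1.4537107512065173
mat [[0.6191, 0.3515], [0.5703, 0.1812], [0.3993, 0.2296], [0.4486, 0.4012]]
matc [0.50932346 0.29086328]
```

```bash
cat >> pod.py <<'E'
def podrot(yaw,sgn):
    f,Y,n=podaxes(yaw);z=-n;y=sgn*Y;return np.c_[np.cross(y,z),y,z]
def delta(pos,Rm):
    o=ctrl.get_obs();R0=rot(o['eef_rot']);print('shift50',np.round((np.array(pos)-o['eef_pos'])/.05,3),'rv',np.round(R.from_matrix(Rm@R0.T).as_rotvec(),3),'t',round(o['time_s'],2))
E
python3 - <<'E'
from pod import *
M=np.array([.542,-.3,.0703]);f,Y,n=podaxes(.235);print(M+.13*n)
for s in(1,-1): delta(M+.15*n,podrot(.235,s))
E
```

```text
[ 0.46957416 -0.31734046  0.17685424]
shift50 [  5.756 -17.371  -0.744] rv [-0.019 -0.617  0.52 ] t 0.1
shift50 [  5.756 -17.371  -0.744] rv [ 0.816 -0.029 -2.501] t 0.1
```

Request:
move_arm(
  plan=[3, -1, 0.5, 0, 0, -0.18, 4, -2, 0.5, 0, 0, -0.36, 5, -3.2, 0.5, 0, 0, -0.54, 5.5, -4.4, 0.5, 0, 0, -0.72, 5.7, -5.6, 0.5, 0, 0, -0.9, 5.7, -6.8, 0.5, 0, 0, -1.08, 5.7, -8, 0.5, 0, 0, -1.26, 5.7, -9.2, 0.5, 0, 0, -1.44, 5.7, -10.4, 0.5, 0, 0, -1.6, 5.7, -11.6, 0.5, 0, 0, -1.75],
  grip=85,
)

```text
time_s: 1.35
eef_pos: [0.4521, 0.0495, 0.256]
eef_rot: [0.0, 0.856, 0.516, 0.0]
wrist_force: [1.8, -0.8, -0.5]
opening: 0.992
grasp_force: 0.0
```

Run:
```python
from pod import *
M=np.array([.542,-.3,.0703]);f,Y,n=podaxes(.235)
for s in(1,-1): delta(M+.15*n,podrot(.235,s))
```

```text
shift50 [ 0.127 -7.39  -1.254] rv [-0.602 -0.467  2.205] t 1.35
shift50 [ 0.127 -7.39  -1.254] rv [ 0.385 -0.496 -0.823] t 1.35
```

Request:
move_arm(
  plan=[0.1, -1.2, 0, 0.07, -0.09, -0.15, 0.1, -2.4, -0.2, 0.14, -0.18, -0.3, 0.1, -3.6, -0.4, 0.21, -0.27, -0.45, 0.1, -4.8, -0.6, 0.28, -0.36, -0.6, 0.1, -6, -0.9, 0.34, -0.44, -0.74, 0.1, -7, -1.2, 0.385, -0.496, -0.823, 0.13, -7.4, -1.25, 0.385, -0.496, -0.823, 0.13, -7.4, -1.25, 0.385, -0.496, -0.823, 0.13, -7.4, -1.25, 0.385, -0.496, -0.823, 0.13, -7.4, -1.25, 0.385, -0.496, -0.823],
)

```text
time_s: 2.6
eef_pos: [0.4592, -0.3173, 0.1939]
eef_rot: [-0.035, 0.947, 0.115, 0.298]
wrist_force: [0.5, -0.3, 0.0]
opening: 0.996
grasp_force: 0.0
```

Run:
```python
from pod import *
M=np.array([.542,-.3,.0703]);f,Y,n=podaxes(.235)
delta(M+.15*n,podrot(.235,-1))
c=snap('wrist','w1');print({k:np.round(v,3).tolist() for k,v in c.items() if k!='pixels'},ctrl.get_obs()['q'])
print(proj(c,M+.03*n,True),proj(c,M,True))
i=cv2.imread('pics/w1.png');cv2.imwrite('pics/w1b.png',cv2.resize(i,(800,600),interpolation=cv2.INTER_CUBIC))
```

```text
shift50 [-0.016 -0.054 -0.014] rv [ 0.003  0.    -0.006] t 2.6
{'fx': 297.319, 'fy': 297.319, 'cx': 251.556, 'cy': 191.822, 'origin': [0.44, -0.321, 0.355], 'attitude': [-0.119, 0.778, -0.61, 0.096]} [-1.16753073  0.0281777   1.98137148  0.67760999  1.12114522 -0.13898024]
[254.37669319 187.24595817] [254.09987991 178.91529583]
```

View pics/w1b.png

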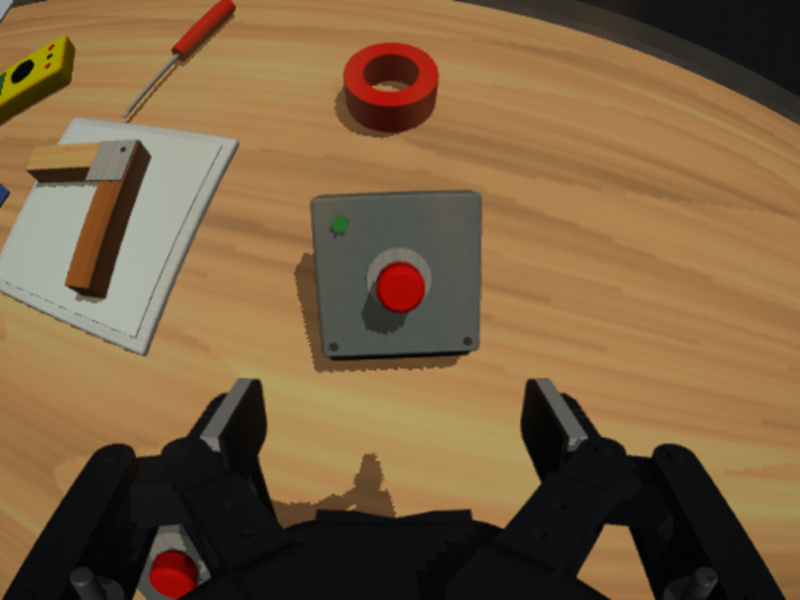

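Run:
```python
from pod import *
C=load('w1');T,S=load('top0'),load('side0')
rt,_=redc('top0',355,155,390,190);rs,_=redc('side0',280,265,320,300)
rw,aw=redc('w1',235,160,280,205);print(rw,aw)
def hc(M,yaw):
    p=np.array([proj(C,x,True) for x in cyl(M,yaw)],np.float32);m=cv2.moments(cv2.convexHull(p));return np.array([m['m10'],m['m01']])/m['m00'],m['m00']
q=[np.array([(u+.5)/1.5625-.5,(v+.5)/1.5625-.5]) for u,v in((325,357),(480,350),(481,193),(312,200))]
def res(p):
    M=np.array([p[0],p[1],.0703+p[3]]);f,Y,n=podaxes(p[2])
    K=[M-.055*f+.055*Y,M-.055*f-.055*Y,M+.055*f-.055*Y,M+.055*f+.055*Y]
    r=[proj(C,k,True)-b for k,b in zip(K,q)]
    r+=[2*(hc(M,p[2])[0]-rw),hullc(T,cyl(M,p[2]))[0]-rt,hullc(S,cyl(M,p[2]))[0]-rs]
    return np.r_[np.concatenate(r),p[3]/.001]
s=least_squares(res,[.542,-.3,.235,0]);print(s.x,np.round(s.fun,1));M=np.array([*s.x[:2],.0703]);f,Y,n=podaxes(s.x[2])
print(hc(M,s.x[2]))
for d in(.09,.008,.04):delta(M+d*n,podrot(s.x[2],-1))
print(n)
```

```text
[255.71859903 183.53140097] 828.0
[ 0.54329935 -0.30096592  0.28794955 -0.00088188] [-1.4  1.3 -0.   1.   0.7 -0.3 -1.7 -0.6  0.8 -0.8 -0.  -0.5  0.4  1.4
 -0.9]
(array([256.146261 , 182.8375331]), 889.5405374815455)
shift50 [ 0.692  0.037 -0.999] rv [0.003 0.001 0.047] t 2.65
shift50 [ 1.593  0.304 -2.343] rv [0.003 0.001 0.047] t 2.65
shift50 [ 1.241  0.2   -1.819] rv [0.003 0.001 0.047] t 2.65
[-0.54928147 -0.16268679  0.81964802]
```

Request:
move_arm(
  plan=[0.35, 0.02, -0.5, 0, 0, 0.047, 0.69, 0.04, -1, 0, 0, 0.047, 0.9, 0.1, -1.3, 0, 0, 0.047, 1.1, 0.16, -1.6, 0, 0, 0.047, 1.3, 0.22, -1.9, 0, 0, 0.047, 1.46, 0.265, -2.15, 0, 0, 0.047, 1.62, 0.314, -2.38, 0, 0, 0.047, 1.62, 0.314, -2.38, 0, 0, 0.047],
)

```text
time_s: 3.65
eef_pos: [0.5399, -0.3021, 0.0735]
eef_rot: [-0.042, 0.944, 0.136, 0.297]
wrist_force: [-0.5, -0.0, -0.5]
opening: 0.994
grasp_force: 0.0
```

Request:
move_arm(
  plan=[0, 0, 0, 0, 0, 0, 0, 0, 0, 0, 0, 0, 0, 0, 0, 0, 0, 0, 0, 0, 0, 0, 0, 0, 0, 0, 0, 0, 0, 0, 0, 0, 0, 0, 0, 0, 0, 0, 0, 0, 0, 0, 0, 0, 0, 0, 0, 0],
  grip=10,
)

```text
time_s: 4.65
eef_pos: [0.5393, -0.3019, 0.0753]
eef_rot: [-0.043, 0.944, 0.137, 0.297]
wrist_force: [-9.4, 4.4, 10.6]
opening: 0.323
grasp_force: 58.1
```

Request:
move_arm(
  plan=[-0.06, -0.02, 0.09, 0, 0, 0, -0.12, -0.035, 0.18, 0, 0, 0, -0.17, -0.05, 0.25, 0, 0, 0, -0.2, -0.06, 0.3, 0, 0, 0, -0.2, -0.06, 0.3, 0, 0, 0],
)

```text
time_s: 5.28
eef_pos: [0.5309, -0.3041, 0.0873]
eef_rot: [-0.043, 0.944, 0.135, 0.297]
wrist_force: [33.3, 0.4, -30.2]
opening: 0.315
grasp_force: 66.1
```

Request:
move_arm(
  plan=[0.03, 0.01, -0.04, 0, 0, 0, 0.03, 0.01, -0.04, 0, 0, 0],
)

```text
time_s: 5.52
eef_pos: [0.5313, -0.3042, 0.0871]
eef_rot: [-0.043, 0.944, 0.136, 0.297]
wrist_force: [8.2, 4.9, -5.9]
opening: 0.318
grasp_force: 69.5
```

Request:
move_arm(
  plan=[0, 0, 0, 0, 0, 0, 0, 0, 0, 0, 0, 0, 0, 0, 0, 0, 0, 0, 0, 0, 0, 0, 0, 0, 0, 0, 0, 0, 0, 0, 0, 0, 0, 0, 0, 0],
  grip=85,
)

```text
time_s: 6.28
eef_pos: [0.5314, -0.3055, 0.0877]
eef_rot: [-0.041, 0.944, 0.136, 0.297]
wrist_force: [0.0, 0.7, -0.0]
opening: 0.996
grasp_force: 0.0
```

Request:
move_arm(
  plan=[-0.3, -0.09, 0.45, 0, 0, 0, -0.7, -0.2, 1.05, 0, 0, 0, -1.1, -0.3, 1.65, 0, 0, 0, -1.5, -0.35, 2.3, 0, 0, 0, -1.5, -0.35, 2.3, 0, 0, 0],
)

```text
time_s: 6.9
eef_pos: [0.4563, -0.3249, 0.2054]
eef_rot: [-0.039, 0.944, 0.136, 0.298]
wrist_force: [0.5, 0.0, -0.2]
opening: 0.994
grasp_force: 0.0
```

Run:
```python
from pod import *
o=ctrl.get_obs();print(o['eef_pos'],o['time_s'],o['wrist_force'])
snap('wrist','w2');C=load('w2')
rw,aw=redc('w2',200,120,320,260);print(rw,aw)
M=np.array([.5433,-.301,.0703]);
for off in(0,.014):
    p=np.array([proj(C,x,True) for x in cyl(M,.288,off)],np.float32);m=cv2.moments(cv2.convexHull(p));print(off,m['m10']/m['m00'],m['m01']/m['m00'],m['m00'])
# target above frame (looking down): tool down, tool y across square grip diagonal
c=snap('side','side2')
```

```text
[ 0.45631398 -0.32491605  0.20536745] 6.9 [ 0.5371366   0.03245991 -0.20877698]
[251.73840666 186.90606421] 841.0
0 252.14274725196412 182.305859817265 815.9298812889028
0.014 252.31402655794005 186.1949820429168 899.2649684743956
```

```bash
cat >> pod.py <<'E'
def down(a):
    y=np.array([np.cos(a),np.sin(a),0]);z=np.array([0,0,-1.]);return np.c_[np.cross(y,z),y,z]
E
python3 - <<'E'
from pod import *
delta([.50,.0,.26],down(.746))
o=ctrl.get_obs();C=load('w2');Rt=rot(o['eef_rot']);print('cam in tool',Rt.T@(np.array(C['origin'])-o['eef_pos']),'view',Rt.T@rot(C['attitude'])[:,2])
E
```

```text
shift50 [0.873 6.459 1.15 ] rv [-0.698  0.197  1.957] t 7.0
cam in tool [ 0.07688733  0.00068175 -0.14565733] view [-0.29653142  0.00608629  0.9550037 ]
```

Request:
move_arm(
  plan=[0.2, 0.7, 0.3, -0.06, 0.02, 0.17, 0.4, 1.4, 0.6, -0.12, 0.035, 0.34, 0.6, 2.1, 0.8, -0.18, 0.05, 0.51, 0.8, 2.8, 1, -0.24, 0.07, 0.68, 1, 3.5, 1.15, -0.3, 0.085, 0.85, 1.2, 4.2, 1.15, -0.36, 0.1, 1.02, 1.4, 4.9, 1.15, -0.42, 0.12, 1.19, 1.6, 5.6, 1.15, -0.48, 0.137, 1.36, 1.75, 6.3, 1.15, -0.54, 0.153, 1.53, 1.85, 7, 1.15, -0.6, 0.17, 1.7],
)

```text
time_s: 8.25
eef_pos: [0.5487, 0.029, 0.2582]
eef_rot: [-0.01, 0.512, 0.858, 0.046]
wrist_force: [0.5, 0.5, -0.2]
opening: 0.993
grasp_force: 0.0
```

Run:
```python
from pod import *
delta([.55,.05,.26],down(.746))
```

```text
shift50 [0.026 0.419 0.036] rv [-0.093  0.018  0.252] t 8.25
```

Request:
move_arm(
  plan=[0.02, 0.2, 0.02, -0.05, 0.01, 0.14, 0.02, 0.4, 0.03, -0.093, 0.018, 0.25, 0.02, 0.4, 0.03, -0.093, 0.018, 0.25, 0.02, 0.4, 0.03, -0.093, 0.018, 0.25],
)

```text
time_s: 8.75
eef_pos: [0.5495, 0.0472, 0.2604]
eef_rot: [0.0, 0.405, 0.914, 0.002]
wrist_force: [-0.3, 0.4, -0.3]
opening: 0.994
grasp_force: 0.0
```

Run:
```python
from pod import *
c=snap('wrist','w3');print(ctrl.get_obs()['eef_pos'])
print(proj(c,[.5995,-.0016,.012],True))
i=cv2.imread('pics/w3.png');cv2.imwrite('pics/w3b.png',cv2.resize(i,(800,600),interpolation=cv2.INTER_CUBIC))
delta([.54,.311,.2],down(.746))
```

```text
[0.54959922 0.04675815 0.26077685]
[254.25236736 208.37478218]
shift50 [-0.192  5.285 -1.216] rv [-0.003  0.002  0.01 ] t 8.8
```

View pics/w3b.png

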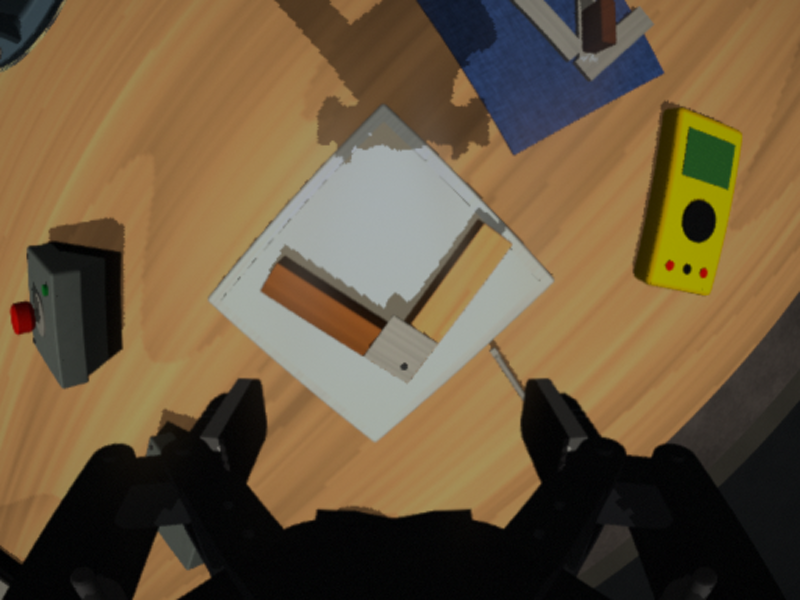

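Run:
```python
from h import *
up('w3','w3c',160,132,336,250,4.5)
```

```text
(no output)
```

View pics/w3c.png

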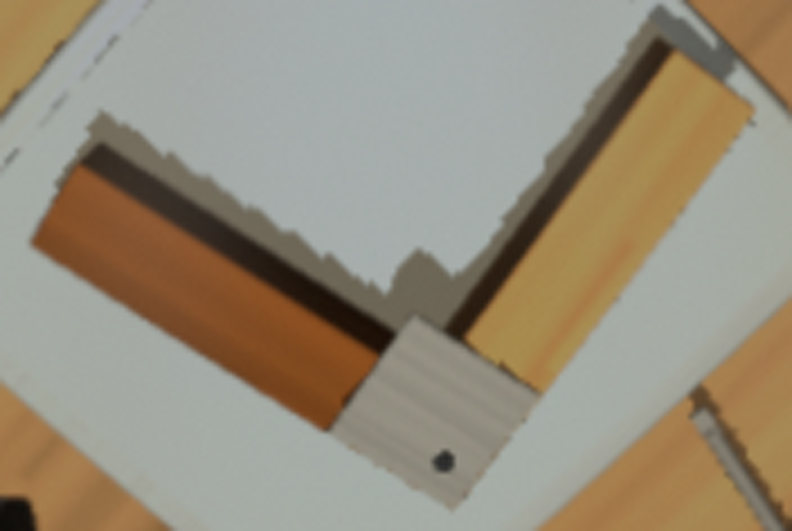

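Request:
move_arm(
  plan=[-0.05, 1.2, 0, 0, 0, 0.01, -0.1, 2.4, 0, 0, 0, 0.01, -0.15, 3.6, -0.2, 0, 0, 0.01, -0.2, 4.6, -0.6, 0, 0, 0.01, -0.2, 5.3, -0.8, 0, 0, 0.01, -0.2, 5.3, -0.8, 0, 0, 0.01, -0.2, 5.3, -0.8, 0, 0, 0.01],
)

```text
time_s: 9.68
eef_pos: [0.5403, 0.311, 0.2216]
eef_rot: [0.001, 0.401, 0.916, 0.002]
wrist_force: [-0.1, -1.4, 0.0]
opening: 0.992
grasp_force: 0.0
```

Run:
```python
from pod import *
c=snap('wrist','w4');print(ctrl.get_obs()['eef_pos'])
p=proj(c,[.54,.311,.056],True);print(p)
x,y=(int(p[0])-88,int(p[1])-80);print(x,y)
up('w4','w4c',x,y,x+176,y+132,4.5)
```

```text
[0.54047526 0.310758   0.22193779]
[251.03378619 173.79546492]
163 93
```

View pics/w4c.png

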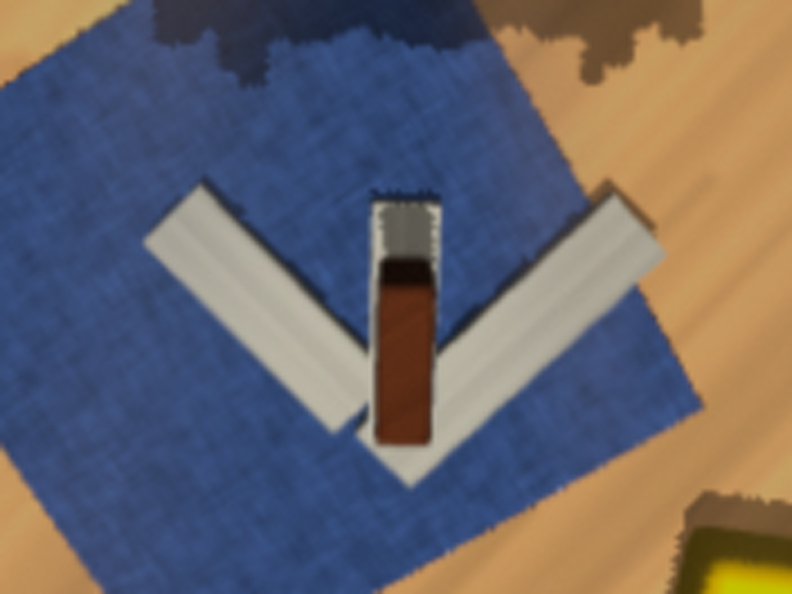

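```bash
cat > meas.py <<'E'
from pod import *
def pts(fn,x0,y0,s,z,P):
    c=load(fn);return np.array([hit(c,(u+.5)/s-.5+x0,(v+.5)/s-.5+y0,z,True)[:2] for u,v in P])
def inter(a,b,c,d):
    t=np.linalg.solve(np.c_[b-a,-(d-c)],c-a);return a+t[0]*(b-a)
def ang(a,b):d=b-a;return np.arctan2(d[1],d[0])
E
python3 - <<'E'
from meas import *
f=lambda z,P:pts('w3',160,132,4.5,z,P)
I=f(.042,[(675,45),(463,338),(82,163),(380,355)]);O=f(.042,[(752,108),(540,392),(33,243),(328,430)])
for n,q in(('in',I),('out',O)):
    print(n,inter(*q),'yawx',ang(q[0],q[1]),ang(q[2],q[3])-np.pi/2)
u=ang(I[0],I[1]);X=np.array([np.cos(u),np.sin(u)]);Y=np.array([-X[1],X[0]]);print('in from out',inter(*O)-.03*(X+Y))
g=lambda z,P:pts('w4',163,93,4.5,z,P)
s=g(.012,[(663,255),(410,487),(145,242),(333,433)]);k=inter(*s);print('sq',k,'yaw',ang(s[0],s[1]),ang(s[2],s[3])-np.pi/2,'len',np.linalg.norm(s[0]-k),np.linalg.norm(s[2]-k))
u=(ang(s[0],s[1])+ang(s[2],s[3])-np.pi/2)/2;X=np.array([np.cos(u),np.sin(u)]);Y=np.array([-X[1],X[0]]);print('grip from sq',k-.034*(X+Y),u)
G=g(.056,[(377,283),(436,283),(376,444),(431,444)]);print('grip',G.mean(0),'len',np.linalg.norm(G[0]-G[2]),'w',np.linalg.norm(G[0]-G[1]),'diag ang',ang((G[0]+G[1])/2,(G[2]+G[3])/2))
E
```

```text
in [ 0.60062032 -0.00235619] yawx -1.4299320055650449 -1.4353933240608368
out [ 0.63259893 -0.02662519] yawx -1.4324907010678323 -1.4341441506353658
in from out [ 0.59868411 -0.0011343 ]
sq [0.57327731 0.27490589] yaw -1.627388392285644 -1.645847745749462 len 0.09948665230305953 0.09940003076255548
grip from sq [0.54158726 0.31106859] -1.636618069017553
grip [0.54112758 0.3122565 ] len 0.039410532511322253 w 0.013794064224775382 diag ang -0.8422744283912438
```

Run:
```python
from pod import *
delta([.5413,.3117,.024],down(.724))
```

```text
shift50 [ 0.016  0.019 -3.959] rv [-0.002  0.004 -0.022] t 9.72
```

Request:
move_arm(
  plan=[0.02, 0.02, -0.8, -0.002, 0.004, -0.022, 0.02, 0.02, -1.6, -0.002, 0.004, -0.022, 0.02, 0.02, -2.4, -0.002, 0.004, -0.022, 0.02, 0.02, -3, -0.002, 0.004, -0.022, 0.02, 0.02, -3.5, -0.002, 0.004, -0.022, 0.02, 0.02, -3.95, -0.002, 0.004, -0.022, 0.02, 0.02, -3.95, -0.002, 0.004, -0.022],
)

```text
time_s: 10.6
eef_pos: [0.5401, 0.3112, 0.0228]
eef_rot: [-0.001, 0.411, 0.912, -0.001]
wrist_force: [-0.3, 0.3, 0.7]
opening: 1.0
grasp_force: 0.0
```

Request:
move_arm(
  plan=[0, 0, 0, 0, 0, 0, 0, 0, 0, 0, 0, 0, 0, 0, 0, 0, 0, 0, 0, 0, 0, 0, 0, 0, 0, 0, 0, 0, 0, 0, 0, 0, 0, 0, 0, 0, 0, 0, 0, 0, 0, 0, 0, 0, 0, 0, 0, 0],
  grip=3,
)

```text
time_s: 11.6
eef_pos: [0.5414, 0.3134, 0.0248]
eef_rot: [0.0, 0.41, 0.912, 0.0]
wrist_force: [-0.8, -0.2, 5.4]
opening: 0.156
grasp_force: 59.4
```

Run:
```python
from meas import *
o=ctrl.get_obs();print(o['eef_pos'],o['wrist_force'],np.array(o['torque']),rot(o['eef_rot']).round(3).tolist())
```

```text
[0.54135655 0.31335739 0.02484561] [-0.80139662 -0.24725294  5.37607661] [-0.06455652  0.14103034 -0.012553  ] [[-0.664, 0.748, 0.001], [0.748, 0.664, 0.001], [-0.0, 0.001, -1.0]]
```

Request:
move_arm(
  plan=[0, 0, 0.3, 0, 0, 0, 0, 0, 0.8, 0, 0, 0, 0, -0.3, 1.4, 0, 0, 0.02, 0, -1.1, 1.6, 0, 0, 0.06, 0, -2, 1.6, 0, 0, 0.1, 0, -3, 1.6, 0, 0, 0.15, 0, -4, 1.6, 0, 0, 0.197, 0, -4.9, 1.6, 0, 0, 0.197, 0, -5.4, 1.6, 0, 0, 0.197, 0, -5.4, 1.6, 0, 0, 0.197],
)

```text
time_s: 12.85
eef_pos: [0.5408, 0.0414, 0.1045]
eef_rot: [-0.0, 0.32, 0.947, -0.0]
wrist_force: [0.4, -0.3, -2.0]
opening: 0.157
grasp_force: 58.7
```

Run:
```python
from pod import *
delta([.5613-.04,.0289+.03,.060],down(-1.433+np.pi*.75))
o=ctrl.get_obs();print(o['wrist_force'],o['torque'],o['opening'])
snap('wrist','w5')
up('w5','w5c',140,92,340,242,4)
```

```text
shift50 [-0.39  0.35 -0.89] rv [-0.    -0.     0.004] t 12.85
[ 0.41146225 -0.31425655 -1.98686096] [ 0.04367025 -0.0028173   0.00846548] 0.1574528344147547
```

View pics/w5c.png

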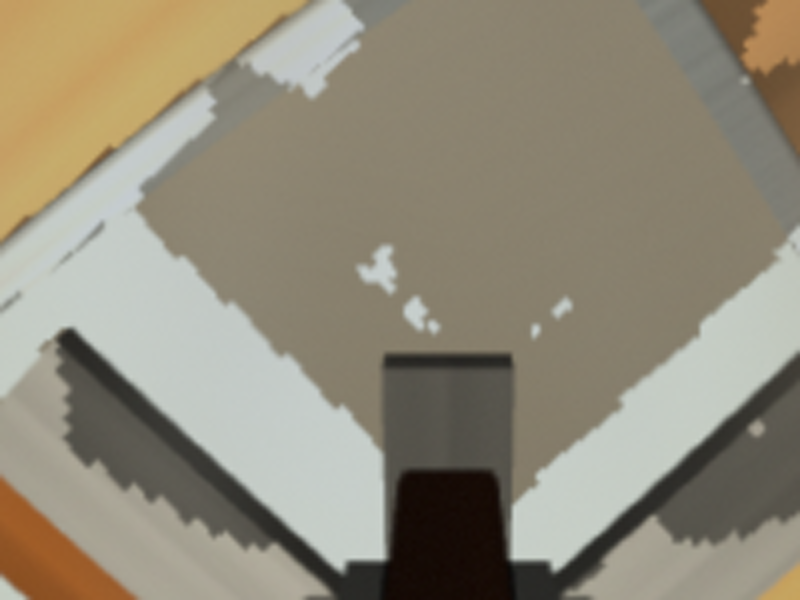

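Request:
move_arm(
  plan=[0, 0, -0.4, 0, 0, 0.004, 0, 0, -0.8, 0, 0, 0.004, 0, 0, -1.1, 0, 0, 0.004, 0, 0, -1.3, 0, 0, 0.004, 0, 0, -1.4, 0, 0, 0.004, 0, 0, -1.4, 0, 0, 0.004, 0, 0, -1.4, 0, 0, 0.004],
)

```text
time_s: 13.78
eef_pos: [0.5414, 0.043, 0.0347]
eef_rot: [0.0, 0.317, 0.949, 0.0]
wrist_force: [-0.3, 0.2, -2.2]
opening: 0.15
grasp_force: 58.8
```

Run:
```python
from pod import *
delta([.5613,.0289,.034],down(-1.433+np.pi*.75))
o=ctrl.get_obs();print(o['wrist_force'],o['torque'],o['opening'])
```

```text
shift50 [ 0.398 -0.282 -0.014] rv [-0.     0.001 -0.003] t 13.78
[-0.29189708  0.23389223 -2.17299659] [-0.009984    0.051979   -0.00440029] 0.1495754390724487
```

Request:
move_arm(
  plan=[0.1, -0.07, 0, 0, 0, 0, 0.2, -0.14, 0, 0, 0, 0, 0.27, -0.19, 0, 0, 0, 0, 0.32, -0.225, 0, 0, 0, 0, 0.32, -0.225, 0, 0, 0, 0, 0.32, -0.225, 0, 0, 0, 0],
)

```text
time_s: 14.52
eef_pos: [0.5567, 0.0319, 0.034]
eef_rot: [-0.0, 0.317, 0.949, 0.0]
wrist_force: [-0.6, -0.1, -2.3]
opening: 0.153
grasp_force: 58.8
```

Request:
move_arm(
  plan=[0.016, -0.012, 0, 0, 0, 0, 0.032, -0.024, 0, 0, 0, 0, 0.032, -0.024, 0, 0, 0, 0],
)

```text
time_s: 14.9
eef_pos: [0.5586, 0.0306, 0.0342]
eef_rot: [-0.0, 0.317, 0.949, 0.0]
wrist_force: [-0.3, -0.4, -1.4]
opening: 0.154
grasp_force: 58.8
```

Request:
move_arm(
  plan=[0.016, -0.012, 0, 0, 0, 0, 0.032, -0.024, 0, 0, 0, 0, 0.032, -0.024, 0, 0, 0, 0],
)

```text
time_s: 15.28
eef_pos: [0.5602, 0.0293, 0.0341]
eef_rot: [-0.0, 0.317, 0.949, 0.0]
wrist_force: [0.8, -0.1, -1.6]
opening: 0.154
grasp_force: 58.8
```

Nominal contact is near; I go on 1 mm at a time.

Request:
move_arm(
  plan=[0.016, -0.012, 0, 0, 0, 0, 0.016, -0.012, 0, 0, 0, 0],
)

```text
time_s: 15.52
eef_pos: [0.561, 0.0288, 0.0342]
eef_rot: [-0.0, 0.317, 0.949, 0.0]
wrist_force: [-0.9, -1.4, -0.7]
opening: 0.155
grasp_force: 58.8
```

Request:
move_arm(
  plan=[0.016, -0.012, 0, 0, 0, 0, 0.016, -0.012, 0, 0, 0, 0],
)

```text
time_s: 15.78
eef_pos: [0.5611, 0.0283, 0.0339]
eef_rot: [-0.001, 0.317, 0.949, -0.0]
wrist_force: [-1.5, 0.3, -0.9]
opening: 0.158
grasp_force: 58.8
```

Request:
move_arm(
  plan=[0.016, -0.012, 0, 0, 0, 0, 0.016, -0.012, 0, 0, 0, 0],
)

```text
time_s: 16.02
eef_pos: [0.5613, 0.028, 0.0336]
eef_rot: [-0.002, 0.316, 0.949, -0.0]
wrist_force: [-4.5, 1.7, 1.0]
opening: 0.153
grasp_force: 58.9
```

Request:
move_arm(
  plan=[0.008, -0.015, 0, 0, 0, 0, 0.012, -0.025, 0, 0, 0, 0, 0.012, -0.025, 0, 0, 0, 0, 0.012, -0.025, 0, 0, 0, 0],
)

```text
time_s: 16.52
eef_pos: [0.5614, 0.0277, 0.0336]
eef_rot: [-0.002, 0.317, 0.949, 0.0]
wrist_force: [-5.6, 5.1, 2.6]
opening: 0.155
grasp_force: 59.2
```

Run:
```python
from pod import *
o=ctrl.get_obs();F=np.array(o['wrist_force']);print('a',-F@[.9905,.1374,0],'b',-F@[.1374,-.9905,0],F,o['torque'],o['eef_pos'])
Rm=rot(o['eef_rot']);print(Rm.round(4).tolist(),'yaw',np.arctan2(Rm[1,1],Rm[0,1])-np.pi*.75)
```

```text
a 4.819320397241674 b 5.768677783137053 [-5.56632568  5.05185728  2.59331949] [ 0.93811874  1.09731202 -0.20937148] [0.56141153 0.02770862 0.03357538]
[[-0.7995, 0.6007, -0.0039], [0.6007, 0.7995, 0.0023], [0.0044, -0.0005, -1.0]] yaw -1.4297883338484483
```

Request:
move_arm(
  plan=[0.015, -0.012, 0.02, 0, 0, 0, 0.015, -0.012, 0.02, 0, 0, 0, 0.015, -0.012, 0.02, 0, 0, 0, 0.015, -0.012, 0.02, 0, 0, 0, 0.015, -0.012, 0.02, 0, 0, 0, 0.015, -0.012, 0.02, 0, 0, 0, 0.015, -0.012, 0.02, 0, 0, 0, 0.015, -0.012, 0.02, 0, 0, 0],
)

```text
time_s: 17.52
eef_pos: [0.5614, 0.0276, 0.0337]
eef_rot: [-0.003, 0.317, 0.949, 0.001]
wrist_force: [-6.3, 5.6, -2.9]
opening: 0.157
grasp_force: 59.0
```

Run:
```python
from pod import *
o=ctrl.get_obs();F=np.array(o['wrist_force']);print('a',-F@[.9905,.1374,0],'b',-F@[.1374,-.9905,0],F,o['torque'],o['eef_pos'])
snap('side','side5');up('side5','s5',220,150,340,240,6.5)
```

```text
a 5.510593980934877 b 6.377494554495509 [-6.3347074   5.55992505 -2.93029724] [ 1.30539767  0.89403124 -0.16404993] [0.56140115 0.02761205 0.03370625]
```

Request:
move_arm(
  plan=[-0.1, 0.075, 0, 0, 0, 0, -0.25, 0.19, 0.1, 0, 0, 0, -0.4, 0.3, 0.4, 0, 0, 0, -0.4, 0.3, 1, 0, 0, 0, -0.4, 0.6, 1.5, 0, 0, -0.02, -0.5, 1.4, 1.6, 0, 0, -0.06, -0.7, 2.3, 1.6, 0, 0, -0.1, -0.9, 3.2, 1.6, 0, 0, -0.14, -1, 4.1, 1.6, 0, 0, -0.18, -1, 4.8, 1.6, 0, 0, -0.2],
)

```text
time_s: 18.82
eef_pos: [0.5135, 0.2677, 0.1161]
eef_rot: [0.001, 0.41, 0.912, 0.001]
wrist_force: [0.1, 0.3, -1.8]
opening: 0.159
grasp_force: 59.3
```

Run:
```python
from pod import *
o=ctrl.get_obs();Rm=rot(o['eef_rot']);a=np.arctan2(Rm[1,1],Rm[0,1]);print(o['wrist_force'],o['opening'],a)
delta([.509,.291,.030],down(.726))
```

```text
[ 0.06306718  0.29427246 -1.82600958] 0.15890737453181877 0.7268657060556649
shift50 [-0.09   0.465 -1.722] rv [-0.001  0.002 -0.001] t 18.82
```

Request:
move_arm(
  plan=[-0.05, 0.25, -0.3, 0, 0.002, 0, -0.09, 0.46, -0.7, 0, 0.002, 0, -0.09, 0.46, -1.1, 0, 0.002, 0, -0.09, 0.46, -1.4, 0, 0.002, 0, -0.09, 0.46, -1.6, 0, 0.002, 0, -0.09, 0.46, -1.7, 0, 0.002, 0, -0.09, 0.46, -1.76, 0, 0.002, 0, -0.09, 0.46, -1.76, 0, 0.002, 0],
)

```text
time_s: 19.82
eef_pos: [0.5096, 0.2888, 0.0274]
eef_rot: [-0.001, 0.41, 0.912, -0.0]
wrist_force: [-0.1, 0.3, -1.8]
opening: 0.156
grasp_force: 59.4
```

Request:
move_arm(
  plan=[0, 0, -0.02, 0, 0, 0, 0, 0, -0.04, 0, 0, 0, 0, 0, -0.04, 0, 0, 0],
)

```text
time_s: 20.2
eef_pos: [0.5093, 0.2888, 0.0252]
eef_rot: [-0.001, 0.41, 0.912, -0.0]
wrist_force: [0.2, 0.9, -2.0]
opening: 0.152
grasp_force: 59.4
```

Request:
move_arm(
  plan=[0, 0, -0.02, 0, 0, 0, 0, 0, -0.02, 0, 0, 0],
)

```text
time_s: 20.45
eef_pos: [0.5094, 0.2889, 0.0249]
eef_rot: [-0.001, 0.41, 0.912, -0.0]
wrist_force: [-3.6, -0.8, 5.2]
opening: 0.159
grasp_force: 60.2
```

Request:
move_arm(
  plan=[0, 0, 0, 0, 0, 0, 0, 0, 0, 0, 0, 0, 0, 0, 0, 0, 0, 0, 0, 0, 0, 0, 0, 0, 0, 0, 0, 0, 0, 0, 0, 0, 0, 0, 0, 0],
  grip=85,
)

```text
time_s: 21.2
eef_pos: [0.5093, 0.2888, 0.0241]
eef_rot: [-0.001, 0.41, 0.912, -0.0]
wrist_force: [-0.4, 0.4, -1.2]
opening: 0.997
grasp_force: 0.0
```

Request:
move_arm(
  plan=[0, 0, 0.3, 0, 0, 0, 0, 0, 1, 0, 0, 0, 0, 0, 2, 0, 0, 0, 0, 0, 3, 0, 0, 0, 0, 0, 4, 0, 0, 0, 0, 0, 4, 0, 0, 0],
)

```text
time_s: 21.95
eef_pos: [0.5123, 0.2898, 0.2309]
eef_rot: [0.003, 0.41, 0.912, 0.003]
wrist_force: [-0.2, 0.0, 0.3]
opening: 0.994
grasp_force: 0.0
```

Run:
```python
from pod import *
o=ctrl.get_obs();print(o['wrist_force'],o['opening'],o['eef_pos'])
w=snap('wrist','w6');t=snap('top','top6')
W=cv2.imread('pics/w6.png');Tp=cv2.imread('pics/top6.png')[110:250,100:400]
o=np.zeros((600,800,3),np.uint8);o[:288,:384]=cv2.resize(W,(384,288));o[295:595,:643]=cv2.resize(Tp,(643,300))
o[:288,390:774]=cv2.resize(cv2.imread('pics/s5.png'),(384,288))
cv2.imwrite('pics/c6.png',o)
M=np.array([.5433,-.301,.0703]);f,Y,n=podaxes(.288);delta(M+.15*n,podrot(.288,-1))
```

```text
[-0.15077227  0.02668697  0.32615546] 0.9941291076210961 [0.51225713 0.28983724 0.23092897]
shift50 [ -0.972 -12.285  -0.643] rv [ 0.694 -0.198 -1.937] t 22.05
```

View pics/c6.png

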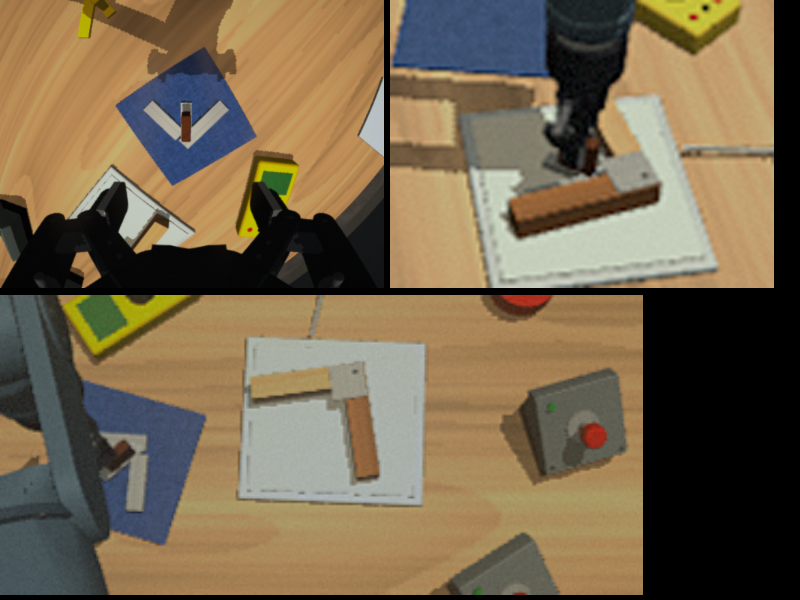

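The square lies flat in the middle of the mat (wrist view, about (186,120)), and the knob still stands out at (593,435) in the lower view. Next I shut the fingers and go to the knob.

Request:
move_arm(
  plan=[-0.1, -1, 0.3, 0.06, -0.02, -0.17, -0.2, -2, 0.3, 0.12, -0.035, -0.34, -0.3, -3.1, 0.3, 0.18, -0.05, -0.51, -0.4, -4.2, 0.3, 0.24, -0.07, -0.68, -0.5, -5.3, 0.3, 0.3, -0.085, -0.85, -0.6, -6.4, 0.2, 0.36, -0.1, -1.02, -0.7, -7.5, 0.1, 0.42, -0.12, -1.19, -0.8, -8.6, 0, 0.48, -0.137, -1.36, -0.9, -9.7, -0.2, 0.54, -0.153, -1.53, -0.97, -10.8, -0.4, 0.6, -0.17, -1.7],
  grip=0,
)

```text
time_s: 23.3
eef_pos: [0.4597, -0.2525, 0.2025]
eef_rot: [-0.041, 0.927, 0.257, 0.269]
wrist_force: [0.6, 0.0, 0.1]
opening: -0.003
grasp_force: 0.0
```

Run:
```python
from pod import *
M=np.array([.5433,-.301,.0703]);f,Y,n=podaxes(.288);delta(M+.10*n,podrot(.288,-1))
```

```text
shift50 [ 0.574 -1.296 -1.005] rv [ 0.081 -0.033 -0.234] t 23.3
```

Request:
move_arm(
  plan=[0.2, -0.6, -0.2, 0.05, -0.02, -0.15, 0.4, -1.1, -0.6, 0.081, -0.033, -0.234, 0.57, -1.3, -1, 0.081, -0.033, -0.234, 0.57, -1.3, -1, 0.081, -0.033, -0.234, 0.57, -1.3, -1, 0.081, -0.033, -0.234],
)

```text
time_s: 23.92
eef_pos: [0.489, -0.3153, 0.1538]
eef_rot: [-0.043, 0.944, 0.141, 0.297]
wrist_force: [0.4, 0.6, -0.2]
opening: 0.002
grasp_force: 0.0
```

Run:
```python
from pod import *
M=np.array([.5433,-.301,.0703]);f,Y,n=podaxes(.288)
for d in(.05,.035,.028):delta(M+d*n,podrot(.288,-1))
```

```text
shift50 [ 0.536  0.123 -0.85 ] rv [ 0.003 -0.    -0.007] t 23.93
shift50 [ 0.701  0.172 -1.096] rv [ 0.003 -0.    -0.007] t 23.93
shift50 [ 0.778  0.194 -1.211] rv [ 0.003 -0.    -0.007] t 23.93
```

Request:
move_arm(
  plan=[0.27, 0.06, -0.42, 0, 0, -0.007, 0.53, 0.12, -0.85, 0, 0, -0.007, 0.6, 0.14, -0.94, 0, 0, -0.007, 0.65, 0.155, -1.02, 0, 0, -0.007, 0.7, 0.17, -1.1, 0, 0, -0.007, 0.74, 0.183, -1.155, 0, 0, -0.007, 0.765, 0.19, -1.19, 0, 0, -0.007, 0.765, 0.19, -1.19, 0, 0, -0.007],
)

```text
time_s: 24.92
eef_pos: [0.5277, -0.307, 0.0948]
eef_rot: [-0.041, 0.944, 0.137, 0.297]
wrist_force: [0.5, -0.0, -0.2]
opening: 0.003
grasp_force: 0.2
```

Run:
```python
from pod import *
o=ctrl.get_obs();M=np.array([.5433,-.301,.0703]);f,Y,n=podaxes(.288);e=o['eef_pos']-M;print('d',e@n,'lat',e@f,e@Y,'F',np.array(o['wrist_force'])@n,o['wrist_force'])
```

```text
d 0.029636336701450255 lat 0.00035276731097359175 -0.0013312278514059802 F -0.4859652300188111 [ 0.54219122 -0.03726067 -0.23695164]
```

Request:
move_arm(
  plan=[0.015, 0.005, -0.025, 0, 0, 0, 0.033, 0.01, -0.05, 0, 0, 0, 0.033, 0.01, -0.05, 0, 0, 0],
)

```text
time_s: 25.3
eef_pos: [0.5282, -0.3073, 0.0945]
eef_rot: [-0.04, 0.944, 0.138, 0.297]
wrist_force: [-29.8, 3.0, 29.2]
opening: -0.004
grasp_force: 19.7
```

Request:
move_arm(
  plan=[-0.3, -0.09, 0.45, 0, 0, 0, -0.7, -0.2, 1.05, 0, 0, 0, -1.1, -0.3, 1.65, 0, 0, 0, -1.3, -0.35, 2, 0, 0, 0, -1.3, -0.35, 2, 0, 0, 0, -1.3, -0.35, 2, 0, 0, 0],
)

```text
time_s: 26.05
eef_pos: [0.4642, -0.3233, 0.1913]
eef_rot: [-0.041, 0.944, 0.137, 0.297]
wrist_force: [-0.2, 0.0, 0.2]
opening: 0.001
grasp_force: 0.0
```

Run:
```python
from pod import *
snap('wrist','w7');C=load('w7');o=ctrl.get_obs();print(o['eef_pos'],o['wrist_force'],o['time_s'])
rw,aw=redc('w7',200,120,320,260);print(rw,aw)
M=np.array([.5433,-.301,.0703])
for off in(0,.014):
    p=np.array([proj(C,x,True) for x in cyl(M,.288,off)],np.float32);m=cv2.moments(cv2.convexHull(p));print(off,m['m10']/m['m00'],m['m01']/m['m00'],m['m00'])
snap('top','top7');print([redc(a,355,155,390,190) for a in('top0','top6','top7')],[redc(a,280,265,320,300) for a in('side0','side2')])
snap('side','side7');print(redc('side7',280,265,320,300))
```

```text
[ 0.46425003 -0.32295729  0.19100004] [0.71954901 0.45243516 0.07120181] 26.1
[251.72928821 185.9369895 ] 857.0
0 252.36943499966875 185.20860519277247 914.5708339844132
0.014 252.47752623926593 189.48985508487695 1013.4027570323087
[(array([374.56880734, 173.27522936]), 109.0), (array([376.54464286, 175.16964286]), 112.0), (array([374.53636364, 173.29090909]), 110.0)] [(array([298.28225806, 281.33870968]), 124.0), (array([295.93846154, 280.23846154]), 130.0)]
(array([298.23577236, 281.35772358]), 123.0)
```

The knob is home: its centroids in the top and side views match the start pictures. The robot touches nothing, so I hand in.

```bash
python3 -c "
from bench import ctrl
print(ctrl.hand_in())"
```

```text
the job is handed in; nothing more can be done
None
```

The job is done and handed in at about 26 s of the 72 s allowed; the hand-in gave no verdict back. The knob was pulled out and stayed out, and the square was pressed on both rails at about 5.5 N and 6.4 N for a second. It was then laid flat on the middle of the mat, and the knob was pushed fully home.

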